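# Make up two towel-ring kits

## Robot

A 6-joint arm with a two-finger parallel gripper is mounted at the origin on the work surface. World frame = base frame: x ahead of the robot, y to its left, z up, the work surface at z = 0. Lengths are in m, angles in rad, forces in N, time in s.
With the tool pointing down it reaches from about 0.425 to 0.95 m from the base axis. Payload 3.5 kg.
Tool frame: the origin (TCP) lies at the very end of the fingers, on their centre line; the grasp point (between the pads) lies 19 mm behind it; z points along the fingers, y is the line along which they close (so a half turn about z gives the same grasp; the last joint's range is limited). The gripper opens to 85 mm and grips with 20 to 120 N. Pads are 22 mm wide; open, the fingers measure 114 mm over their backs; the gripper's body (76 mm by 85 mm) begins 54 mm behind the grasp point. The pads swing forward as they close: fully open they stand 13 mm farther back than shut.
Start: joints at [-1.414, 0.286, 1.577, -0, 1.279, -0.15], TCP at [0.204, -0.643, 0.231] pointing down, gripper open.
Joint ranges: [-2.77, 2.77], [-0.9, 2.22], [0.21, 2.48], [-1.53, 4.67], [0.24, 2.81], [-2.84, 2.84]. Speed limits (rad/s): [2.79, 2.79, 3.14, 3.14, 3.14, 3.14].

## Interface

Orientations are given as a unit quaternion [x, y, z, w].
In Python, from plant import get_state, read_camera, sign_off, recognise gives the robot as it stands.
- The arm moves only by the tool arm_command, never from a script. Its argument "steps" is a list of rows, each an object with "translation": the shift along the tool's x, y, z scaled (see below), a list of three; "twist": the turn, a rotation vector about the tool's x, y, z scaled (see below), a list of three; "fingers": the opening, from -1 (shut) to 1 (fully open). In form: [{"translation": [x, y, z], "twist": [rx, ry, rz], "fingers": fingers}, ...]. A call has 1 to 5 rows; each row is the pose to reach, as a shift and turn from the pose commanded when the call began, along the tool's axes at that moment; what a row does not reach only later rows make up. The controller multiplies each number of a shift by 75 cm and each number of a turn by 60 degrees. A row lasts 1/8 s, in which the tool goes at most 62.5 mm and 10.7 degrees, less where a joint would pass 70% of its speed; a pose out of reach is approached as far as the arm can. A call with a number of a shift or a turn outside -1 to 1 is refused whole. A call with a gripper value outside its range is refused whole. The fingers move at their own pace and stop on an object; "grip_force" is the grip in N (left out, the last holds). Time passes only in rows, so rows that repeat a pose let the fingers close. It gives the time, the measured TCP pose, the force, the opening and the grip force at its end, in the units of the state.
- get_state(): the state, without advancing time (a new reading comes with each control period).
- read_camera(name): name is "side" or "top" or "wrist"; returns a dict with "pixels" (480x640x3 uint8, red, green, blue), "K" (3x3 intrinsics, pixels), "R" (3x3) and "t" (3): a world point X has camera coordinates R X + t; the wrist camera has in their place "T_tool_cam" (4x4, takes a point from camera to tool coordinates, whose origin is the TCP and whose axes are the flange's). Camera axes: x right, y down, z forward; pixel columns grow to the right and rows downward; lengths in m; the calibration is good to about 2 mm. A picture is of the moment at which its call begins: read the wrist's pose just before it. There is no depth.
- sign_off(): hands the job in; it is judged then, once.
Trained networks look in a picture, given as the dict that the camera call returned (one of the last four; its "shot" number tells which), for a name from the list of things; names that differ only in an ending like _2 or _b are one class to them, and where a whole thing is asked for, a point or a joint stands for the part that bears it (a point fixed in the world has none). Each returns a list of dicts, best first, with "conf" (0 to 1); they miss things now and then, are a little off and sometimes report something else, mostly with a low value. They report only what shows in the picture. A call takes as long as a camera call. They do not tell look-alikes from the thing itself.
- recognise(picture, query): "point" ([row, column] in pixels, amid what is visible of it).
The state is a dict: "time": time; "qpos": joint angles; "dq": joint speeds; "joint_efforts": joint torques, N m; "eef_pos": TCP position; "tcp_rot": TCP orientation; "contact_force": force on the tool from outside, world axes, zero at the start; "wrist_torque": the same for the moment, N m; "opening": opening from 0.0 (shut) to 1.0 (fully open); "finger_force": force on a finger pad.
Only numpy, scipy, OpenCV 4.12 (cv2) and the standard library are available. Lean on these libraries where they do the work, as an engineer would, in place of code of your own. Each camera call takes 0.05 s, during which the arm holds its last target. There are 200 camera calls.

## Task

Make up two kits from the loose parts. In the grey tray: the dark ring flat in the square bay with the brass knob standing upright in the middle of the ring; in the orange tray: the pale ring with the black knob in the same way, and also the peg plate lying flat on the floor of the narrow bay, peg up, with one end tucked under the lip. Leave the tin, the sanding block and the brush where they are.

Things in the scene. Friction and masses are not known exactly. Their poses are not given: they have to be found in the camera images.
- tray_grey: Fixed grey plastic kit tray, 126 (x) x 196 (y) mm, floor 6 mm thick. Origin: centre of its underside, on the table; z up, x roughly away from the robot (yaw within 0.25 rad). Square ring bay 118 x 118 mm at +y: centre (0, +35) mm, rims 4 mm above its floor, black spot in its middle. Narrow plate bay at -y, as in the orange tray: stays empty. Bay floors are 6 mm above the table.
- tray_orange: Fixed orange tray, same as the grey one in size, frame and bays. Narrow plate bay: x = -59 to +49 mm, 66 mm wide about y = -61 mm; side and far (+x) walls 8 mm above its floor. A lip overhangs its -x end (nearest the robot) from x = -59 to -45 mm, underside 15 mm above the bay floor, top (black-edged) 25 mm above the table, so the open mouth is 94 mm long.
- ring_pale: Loose pale wooden ring lying flat, 96 mm outside and 68 mm inside diameter (band 14 mm wide, pinched across at radius 41 mm), 16 mm high, about 40 g. Origin: centre of its underside; z is the ring's axis, up.
- ring_dark: Loose dark brown wooden ring lying flat, 96 mm outside and 68 mm inside diameter (band 14 mm wide, pinched across at radius 41 mm), 16 mm high, about 40 g. Origin: centre of its underside; z is the ring's axis, up.
- knob_black: Loose turned black plastic knob standing upright, 46 mm tall, about 70 g: round foot 40 mm in diameter and 7 mm high, narrow neck, cylindrical head 28 mm in diameter from 24 to 46 mm height (grip it there). Origin: centre of its underside; z up along its axis.
- knob_brass: Loose turned brass knob standing upright, 46 mm tall, about 150 g: round foot 40 mm in diameter and 7 mm high, narrow neck, cylindrical head 28 mm in diameter from 24 to 46 mm height (grip it there). Origin: centre of its underside; z up along its axis.
- peg_plate: Loose mid-brown wooden plate lying flat, 100 (x) x 50 (y) x 8 mm, about 80 g, with a peg on its middle 34 (x) x 20 (y) mm, from 8 to 40 mm height (grip it across y). Same both ways round. Longer than the mouth of the plate bay: goes in with one end tilted down (about 15 degrees) and pushed under the lip, then levelled. Origin: centre of its underside; x along its length, z up.
- tin: Bystander: white and yellow tin of wood finish, 84 mm diameter, 75 mm tall, to one side. Origin: centre of its underside.
- sander: Bystander: blue hand sanding block 110 x 60 x 22 mm, to the other side. Origin: centre of its underside.
- brush: Bystander: paint brush lying beyond the trays, roughly along y. Origin: under the brush.
Mind the look-alikes: they are no part of the job. What is shaped like the ring_pale but turquoise is not meant.

How it is judged:
By the outcome, as a careful person would: the job done as asked, in the order asked, and still so for the second after the job is handed in, with the robot touching nothing.
It also fails if it takes over 112 s, if anything falls off the work surface, if the arm or the gripper's body presses on something with over 40 N, if the wrist force passes 120 N, or if a joint passes its speed limit or range.

## Working session

There is one attempt and no reset: what is moved stays moved. The work goes in short steps, Python scripts to look and compute and a tool call to move; the robot and the scene stay as the last step left them, time stands still between calls to the robot, and variables do not carry over. Pictures are saved under pics/ and viewed, at most 14 in all, crops included, and the job is handed in when it is done.

Besides the shell and the picture viewer there is one more tool, called after "Request:" in YAML: its name, and indented under it one key for each argument. arm_command: Moves the arm, as the interface text tells. Shifts and turns lie within -1 to 1; 1 stands for 75 cm of shift or 60 degrees of turn. Its arguments: {"type":"object","properties":{"steps":{"type":"array"},"grip_force":{"type":"number"}},"required":["steps"]}

```bash
ls; mkdir -p pics
cat > a.py <<'E'
from plant import get_state, read_camera, recognise
import cv2,json
s=get_state();print(s['time'],s['eef_pos'],s['tcp_rot'],s['opening'])
import pickle
for n in('top','side'):
    p=read_camera(n);cv2.imwrite(f'pics/{n}0.png',p['pixels'][:,:,::-1]);pickle.dump(p,open(n+'.pkl','wb'))
    print(n,p['K'].tolist(),p['R'].tolist(),p['t'])
    for q in 'tray_grey tray_orange ring_pale ring_dark knob_black knob_brass peg_plate'.split():
        print(q,[( [round(x) for x in r['point']],round(r['conf'],2)) for r in recognise(p,q)])
E
python3 a.py
```

```text
pics
0.0 [ 0.20377994 -0.64281981  0.22991296] [ 9.88257787e-01  1.52791062e-01 -7.63103843e-07 -1.19891962e-03] 0.9992963425742146
top [[576.3271772811767, 0.0, 317.981432073213], [0.0, 576.3271772811767, 244.09749038002386], [0.0, 0.0, 1.0]] [[-0.08825983048057337, -0.996097393451193, 0.0004302130634511615], [-0.9753136167184104, 0.08633048777506125, -0.20324959021895614], [0.20241924653351032, -0.018358367036845142, -0.9791268656269964]] [0.03278882 0.5953923  1.1471124 ]
tray_grey [([228, 367], 0.93)]
tray_orange [([237, 248], 0.98)]
ring_pale [([272, 464], 0.77), ([348, 444], 0.6)]
ring_dark [([344, 243], 0.96)]
knob_black [([311, 305], 0.69)]
knob_brass [([368, 183], 0.65)]
peg_plate [([315, 390], 0.97)]
side [[569.8176434299813, 0.0, 318.8805320305068], [0.0, 569.8176434299813, 241.06374625376887], [0.0, 0.0, 1.0]] [[-0.891323064657889, -0.45284660785780295, 0.02175187717301247], [-0.28794762594159207, 0.5283944386907031, -0.7986773327667049], [0.350184749987017, -0.7181429293061501, -0.60136625609034]] [0.53300782 0.19204621 1.10907288]
tray_grey [([215, 329], 0.55)]
tray_orange [([281, 272], 0.72), ([228, 409], 0.25)]
ring_pale [([202, 398], 0.83), ([219, 458], 0.7)]
ring_dark [([307, 356], 0.91)]
knob_black [([266, 367], 0.67)]
knob_brass [([367, 358], 0.63)]
peg_plate [([229, 408], 0.87)]
```

View pics/top0.png

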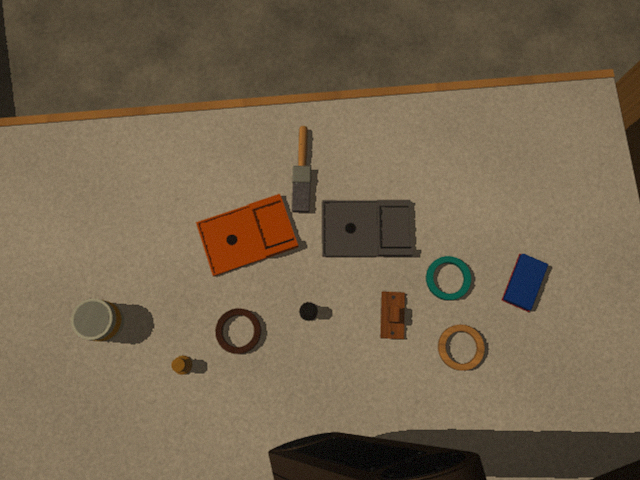

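View pics/side0.png

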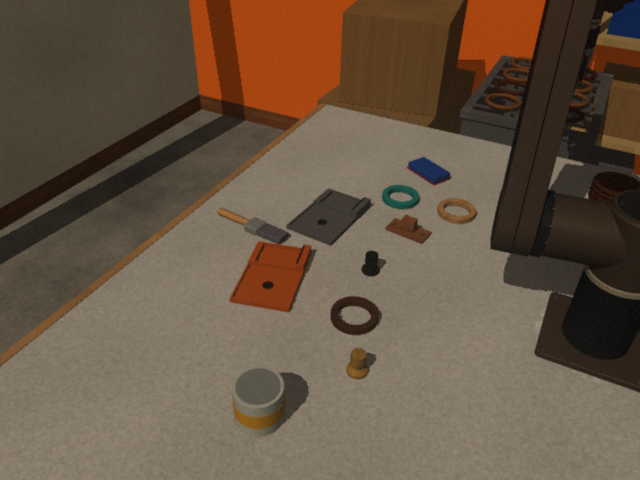

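The top view shows the orange tray at (248,237), the grey tray at (367,228), the dark ring at (240,331), the pale ring at (462,347), with turquoise at (450,278) as the decoy. The brass knob is at (181,365), the black knob at (308,311) and the plate at (393,315). I'll fit the known shapes to colour masks in both views.

```bash
cat > fit.py <<'E'
import cv2,pickle,numpy as np
from scipy.optimize import minimize
S=4
def proj(p,X):
    c=p['R']@X.T+np.array(p['t']).reshape(3,1); u=p['K']@c; return (u[:2]/u[2]).T
def circ(r,zs,n=48):
    a=np.linspace(0,2*np.pi,n,endpoint=False)
    return np.vstack([np.c_[r*np.cos(a),r*np.sin(a),0*a+z] for z in zs])
def box(x0,x1,y0,y1,z0,z1): return np.array([[x,y,z] for x in(x0,x1) for y in(y0,y1) for z in(z0,z1)],float)
M={'ring':[circ(48,(0,16))],'knob':[circ(20,(0,7)),circ(14,(24,46)),circ(8,(7,24))],
 'plate':[box(-50,50,-25,25,0,8),box(-17,17,-10,10,8,40)],
 'tray':[box(-63,63,-98,98,0,10),box(-63,63,-98,-24,0,14),box(-63,-45,-98,-24,0,25)]}
def render(p,kind,q,shape,o,z0=0):
    c,s=np.cos(q[2]),np.sin(q[2]); R=np.array([[c,-s,0],[s,c,0],[0,0,1]])
    m=np.zeros(shape,np.uint8)
    for part in M[kind]:
        uv=proj(p,part/1000@R.T+[q[0],q[1],z0]); uv=(uv-o+.5)*S-.5
        cv2.fillConvexPoly(m,cv2.convexHull(np.round(uv*16).astype(np.int32)),1,shift=4)
    return m
def ray(p,uv,z):
    d=p['R'].T@np.linalg.inv(p['K'])@np.array([uv[0],uv[1],1]); C=-p['R'].T@np.array(p['t']).ravel()
    return (C+d*(z-C[2])/d[2])[:2]
def fit(views,kind,q0,z0=0,yaw=True):
    """views: list of (picture, full mask uint8)"""
    dat=[]
    for p,m in views:
        uv=proj(p,np.array([[q0[0],q0[1],z0+.01]]))[0]; h=90 if kind=='tray' else 45
        o=np.round(uv).astype(int)-h; o=np.maximum(o,0); e=o+2*h
        sub=m[o[1]:e[1],o[0]:e[0]]
        dat.append((p,cv2.resize(sub,None,fx=S,fy=S,interpolation=cv2.INTER_LINEAR)>0,o))
    def cost(v):
        q=(v[0]/1000,v[1]/1000,v[2]/50 if yaw else 0); t=0
        for p,m,o in dat:
            r=render(p,kind,q,m.shape,o,z0)>0; t+=1-(r&m).sum()/max(1,(r|m).sum())
        return t/len(dat)
    best=None
    for y in ([q0[2]] if yaw else [0]):
        x0=np.array([q0[0]*1000,q0[1]*1000,y*50])
        for d in (15,6,3):
            sim=np.vstack([x0]+[x0+d*np.eye(3)[i] for i in range(3)])
            r=minimize(cost,x0,method='Nelder-Mead',options=dict(initial_simplex=sim,xatol=.05,fatol=1e-5)); x0=r.x
    return np.round([x0[0]/1000,x0[1]/1000,x0[2]/50 if yaw else 0],4),round(1-r.fun,3)
def hsvmask(p,kind,seed,r):
    """mask by HSV, keep blob(s) near seed"""
    h=cv2.cvtColor(p['pixels'],cv2.COLOR_RGB2HSV).astype(int); H,Sa,V=h[...,0],h[...,1],h[...,2]
    m={'orange':(Sa>190)&(H<14)&(V>70),'grey':(Sa<45)&(V<140)&(V>15),'pale':(Sa>105)&(V>70),'darkr':((V<75)&(Sa>70)),
       'brass':(Sa>115),'black':(V<50),'plate':(Sa>115)}[kind].astype(np.uint8)
    k=np.zeros_like(m); cv2.circle(k,(int(seed[0]),int(seed[1])),r,1,-1); m&=k
    m=cv2.morphologyEx(m,cv2.MORPH_OPEN,np.ones((2,2),np.uint8))
    cs,_=cv2.findContours(m,cv2.RETR_EXTERNAL,cv2.CHAIN_APPROX_NONE); c=max(cs,key=cv2.contourArea)
    out=np.zeros_like(m); cv2.drawContours(out,[c],-1,1,-1); return out
E
cat > b.py <<'E'
from fit import *
T=pickle.load(open('top.pkl','rb'));D=pickle.load(open('side.pkl','rb'))
obs=[('orange','tray',(248,237),(272,278),75,.25),('grey','tray',(367,228),(329,216),75,0),('pale','ring',(462,347),(457,211),32,0),('darkr','ring',(240,331),(355,316),34,0),
('brass','knob',(181,365),(358,363),20,0),('black','knob',(308,311),(371,263),18,0),('plate','plate',(393,315),(408,229),34,0)]
mos=[]
for c,k,a,b,r,y in obs:
    ms=[hsvmask(T,c,a,r),hsvmask(D,c,b,r)]
    x=ray(T,a,.01); q0=(x[0],x[1],y)
    out=[fit(v,k,q0,yaw=k in('tray','plate')) for v in ([(T,ms[0])],[(D,ms[1])],[(T,ms[0]),(D,ms[1])])]
    print(c,k,[int(m.sum()) for m in ms],*out)
    q=out[2][0]
    row=[]
    for p,m,s in((T,ms[0],a),(D,ms[1],b)):
        h=64 if k=='tray' else 38
        im=p['pixels'][s[1]-h:s[1]+h,s[0]-h:s[0]+h,::-1].copy(); im=cv2.resize(im,(200,200),interpolation=cv2.INTER_NEAREST)
        f=200/(2*h)
        mm=cv2.resize(m[s[1]-h:s[1]+h,s[0]-h:s[0]+h],(200,200),interpolation=cv2.INTER_NEAREST)
        cs,_=cv2.findContours(mm,0,2);cv2.drawContours(im,cs,-1,(0,255,0),1); row.append(im)
    mos.append(np.vstack(row))
mos=[*mos,mos[0]*0]
cv2.imwrite('pics/m.png',cv2.resize(np.vstack([np.hstack(mos[:4]),np.hstack(mos[4:])]),(600,600)))
for p,s in((T,(232,240)),(T,(350,228))): print('spot',ray(p,s,.006))
E
python3 b.py
```

```text
orange tray [4980, 3579] (array([0.6413, 0.1313, 0.2443]), np.float64(0.966)) (array([0.6413, 0.1332, 0.2583]), np.float64(0.916)) (array([0.6411, 0.132 , 0.2511]), np.float64(0.938))Traceback (most recent call last):
  File "b.py", line 7, in <module>
    ms=[hsvmask(T,c,a,r),hsvmask(D,c,b,r)]
        ~~~~~~~^^^^^^^^^
  File "fit.py", line 50, in hsvmask
    cs,_=cv2.findContours(m,cv2.RETR_EXTERNAL,cv2.CHAIN_APPROX_NONE); c=max(cs,key=cv2.contourArea)
                                                                        ~~~^^^^^^^^^^^^^^^^^^^^^^^^
ValueError: max() iterable argument is empty
```

Run:
```python
from fit import *
for n,pts in(('top',dict(grey=(340,245),tab=(430,190),tab2=(330,290),shad=(322,312),pale=(462,327),dark=(219,331),brass=(181,365),black=(308,311),plate=(388,325))),('side',dict(grey=(310,225),tab=(330,280),pale=(440,208),dark=(337,325),brass=(358,356),black=(371,260),plate=(395,231)))):
    p=pickle.load(open(n+'.pkl','rb'));h=cv2.cvtColor(p['pixels'],cv2.COLOR_RGB2HSV)
    print(n,{k:np.median(h[y-2:y+3,x-2:x+3].reshape(-1,3),0).astype(int).tolist() for k,(x,y) in pts.items()})
```

```text
top {'grey': [16, 65, 68], 'tab': [18, 74, 144], 'tab2': [18, 75, 142], 'shad': [18, 77, 65], 'pale': [15, 179, 135], 'dark': [9, 159, 52], 'brass': [17, 207, 120], 'black': [18, 80, 29], 'plate': [12, 195, 98]}
side {'grey': [14, 48, 64], 'tab': [18, 56, 130], 'pale': [15, 153, 124], 'dark': [11, 130, 49], 'brass': [16, 175, 108], 'black': [17, 62, 27], 'plate': [12, 164, 90]}
```

```bash
sed -i "s/'grey':(Sa<45)&(V<140)&(V>15)/'grey':(V<100)/; s/'darkr':((V<75)&(Sa>70))/'darkr':((V<85)\&(Sa>98))/" fit.py; sed -i "s/'grey':(V<100)/'grey':(V<100)/;s/'black':(V<50)/'black':(V<46)/" fit.py; sed -i 's/(329,216),75,0/(329,216),62,0/' b.py; python3 b.py
```

```text
orange tray [4980, 3579] (array([0.6413, 0.1313, 0.2443]), np.float64(0.966)) (array([0.6413, 0.1332, 0.2583]), np.float64(0.916)) (array([0.6411, 0.132 , 0.2511]), np.float64(0.938))
grey tray [5326, 2670] (array([ 0.6312, -0.1348, -0.0905]), np.float64(0.951)) (array([ 0.6312, -0.1276, -0.0905]), np.float64(0.978)) (array([ 0.6311, -0.1307, -0.0866]), np.float64(0.947))
pale ring [1723, 770] (array([ 0.3569, -0.3035,  0.    ]), np.float64(0.975)) (array([ 0.3577, -0.301 ,  0.    ]), np.float64(0.91)) (array([ 0.3569, -0.3031,  0.    ]), np.float64(0.936))
darkr ring [1608, 1423] (array([0.4328, 0.1624, 0.    ]), np.float64(0.949)) (array([0.4336, 0.164 , 0.    ]), np.float64(0.902)) (array([0.4329, 0.1633, 0.    ]), np.float64(0.924))
brass knob [312, 495] (array([0.3723, 0.285 , 0.    ]), np.float64(0.93)) (array([0.3729, 0.2866, 0.    ]), np.float64(0.887)) (array([0.3726, 0.2857, 0.    ]), np.float64(0.903))
black knob [251, 318] (array([0.4612, 0.0105, 0.    ]), np.float64(0.871)) (array([0.4609, 0.0124, 0.    ]), np.float64(0.847)) (array([0.4613, 0.0115, 0.    ]), np.float64(0.853))
plate plate [1104, 661] (array([ 0.4374, -0.1683, -0.1188]), np.float64(0.958)) (array([ 0.4385, -0.165 , -0.1438]), np.float64(0.88)) (array([ 0.4374, -0.1675, -0.1221]), np.float64(0.904))
spot [0.63317946 0.16648161]
spot [ 0.63727512 -0.09448896]
```

View pics/m.png

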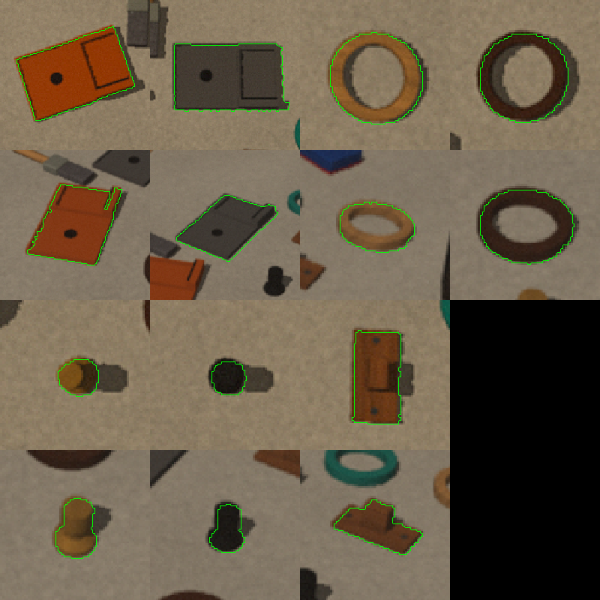

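Fits from both cameras agree to within 2–3 mm and the sizes check out. Next I'll refine the tray spots and start moving.

Run:
```python
from fit import *
for n,sp in(('top',((232,240),(350,228))),('side',((268,285),(322,222)))):
    p=pickle.load(open(n+'.pkl','rb'));V=p['pixels'].max(2).astype(float)
    for x,y in sp:
        w=V[y-8:y+9,x-8:x+9]; m=np.clip(np.median(w)*.75-w,0,None); yy,xx=np.mgrid[y-8:y+9,x-8:x+9]
        print(n,ray(p,((m*xx).sum()/m.sum(),(m*yy).sum()/m.sum()),.006))
```

```text
top [0.63485161 0.1676268 ]
top [ 0.63781669 -0.094824  ]
side [0.6357061  0.16702728]
side [ 0.63956898 -0.09583931]
```

Request:
arm_command:
  steps:
    - {"translation":[0.327,-0.166,0.04],"twist":[0,0,0.293],"fingers":0}
    - {"translation":[0.327,-0.166,0.04],"twist":[0,0,0.293],"fingers":0}
    - {"translation":[0.327,-0.166,0.04],"twist":[0,0,0.293],"fingers":0}
    - {"translation":[0.327,-0.166,0.04],"twist":[0,0,0.293],"fingers":0}
    - {"translation":[0.327,-0.166,0.04],"twist":[0,0,0.293],"fingers":0}
  grip_force: 40

```text
time: 1.42
eef_pos: [0.402, -0.4479, 0.201]
tcp_rot: [1.0, 0.002, 0.0, -0.0]
contact_force: [-0.1, -0.5, 0.0]
opening: 0.496
finger_force: 0.0
```

Request:
arm_command:
  steps:
    - {"translation":[0.064,-0.371,0.067],"twist":[0,0,0],"fingers":0}
    - {"translation":[0.064,-0.371,0.067],"twist":[0,0,0],"fingers":0}
    - {"translation":[0.064,-0.371,0.067],"twist":[0,0,0],"fingers":0}
    - {"translation":[0.064,-0.371,0.067],"twist":[0,0,0],"fingers":0}
    - {"translation":[0.064,-0.371,0.067],"twist":[0,0,0],"fingers":0}

```text
time: 2.05
eef_pos: [0.4478, -0.1697, 0.1506]
tcp_rot: [1.0, 0.001, -0.0, -0.0]
contact_force: [-1.0, -0.3, -0.1]
opening: 0.506
finger_force: 0.0
```

Request:
arm_command:
  steps:
    - {"translation":[-0.023,-0.307,0.04],"twist":[0,0,0],"fingers":0}
    - {"translation":[-0.023,-0.307,0.04],"twist":[0,0,0],"fingers":0}
    - {"translation":[-0.023,-0.307,0.04],"twist":[0,0,0],"fingers":0}
    - {"translation":[-0.023,-0.307,0.04],"twist":[0,0,0],"fingers":0}
    - {"translation":[-0.023,-0.307,0.04],"twist":[0,0,0],"fingers":0}

```text
time: 2.68
eef_pos: [0.4299, 0.0603, 0.1207]
tcp_rot: [1.0, 0.003, -0.0, -0.0]
contact_force: [0.9, 0.0, 0.2]
opening: 0.501
finger_force: 0.0
```

Request:
arm_command:
  steps:
    - {"translation":[0,-0.193,0.08],"twist":[0,0,0],"fingers":0}
    - {"translation":[0,-0.193,0.08],"twist":[0,0,0],"fingers":0}
    - {"translation":[0,-0.193,0.08],"twist":[0,0,0],"fingers":0}
    - {"translation":[0,-0.193,0.08],"twist":[0,0,0],"fingers":0}
    - {"translation":[0,-0.193,0.08],"twist":[0,0,0],"fingers":0}

```text
time: 3.3
eef_pos: [0.4316, 0.2016, 0.0616]
tcp_rot: [1.0, -0.0, 0.0, 0.0]
contact_force: [-0.2, 0.6, 0.3]
opening: 0.499
finger_force: 0.0
```

Request:
arm_command:
  steps:
    - {"translation":[0.002,-0.002,0.05],"twist":[0,0,0],"fingers":0}
    - {"translation":[0.002,-0.002,0.073],"twist":[0,0,0],"fingers":0}
    - {"translation":[0.002,-0.002,0.073],"twist":[0,0,0],"fingers":0}
    - {"translation":[0.002,-0.002,0.073],"twist":[0,0,0],"fingers":-1}
    - {"translation":[0.002,-0.002,0.073],"twist":[0,0,0],"fingers":-1}

```text
time: 3.92
eef_pos: [0.4336, 0.2043, 0.0078]
tcp_rot: [1.0, -0.0, 0.001, -0.0]
contact_force: [0.3, -0.9, 0.5]
opening: 0.155
finger_force: 36.1
```

Request:
arm_command:
  steps:
    - {"translation":[0,0,0],"twist":[0,0,0],"fingers":-1}
    - {"translation":[0,0,0],"twist":[0,0,0],"fingers":-1}

```text
time: 4.18
eef_pos: [0.4336, 0.2043, 0.0077]
tcp_rot: [1.0, 0.0, 0.001, -0.0]
contact_force: [0.4, -0.2, 6.0]
opening: 0.155
finger_force: 36.4
```

Request:
arm_command:
  steps:
    - {"translation":[0,0,-0.08],"twist":[0,0,0],"fingers":-1}
    - {"translation":[0,0,-0.14],"twist":[0,0,0],"fingers":-1}
    - {"translation":[0.09,0.11,-0.14],"twist":[0,0,0],"fingers":-1}
    - {"translation":[0.09,0.11,-0.14],"twist":[0,0,0],"fingers":-1}
    - {"translation":[0.09,0.11,-0.14],"twist":[0,0,0],"fingers":-1}

```text
time: 4.8
eef_pos: [0.5013, 0.1197, 0.1116]
tcp_rot: [1.0, -0.002, 0.0, 0.0]
contact_force: [-0.5, 0.1, -1.2]
opening: 0.153
finger_force: 36.3
```

Request:
arm_command:
  steps:
    - {"translation":[0.183,0.235,0],"twist":[0,0,0],"fingers":-1}
    - {"translation":[0.183,0.235,0],"twist":[0,0,0],"fingers":-1}
    - {"translation":[0.183,0.235,0],"twist":[0,0,0],"fingers":-1}
    - {"translation":[0.183,0.235,0],"twist":[0,0,0],"fingers":-1}
    - {"translation":[0.183,0.235,0],"twist":[0,0,0],"fingers":-1}

```text
time: 5.42
eef_pos: [0.6375, -0.0559, 0.1106]
tcp_rot: [1.0, -0.001, -0.0, -0.0]
contact_force: [0.2, -0.7, -1.2]
opening: 0.15
finger_force: 36.3
```

Request:
arm_command:
  steps:
    - {"translation":[0,0,0.08],"twist":[0,0,0],"fingers":-1}
    - {"translation":[0,0,0.08],"twist":[0,0,0],"fingers":-1}

```text
time: 5.68
eef_pos: [0.631, -0.0518, 0.0449]
tcp_rot: [1.0, 0.001, -0.007, -0.002]
contact_force: [-0.2, -0.1, -0.9]
opening: 0.154
finger_force: 36.4
```

Request:
arm_command:
  steps:
    - {"translation":[0,0,0.02],"twist":[0,0,0],"fingers":-1}
    - {"translation":[0,0,0.042],"twist":[0,0,0],"fingers":-1}
    - {"translation":[0,0,0.046],"twist":[0,0,0],"fingers":-1}
    - {"translation":[0,0,0.046],"twist":[0,0,0],"fingers":-1}

```text
time: 6.18
eef_pos: [0.6373, -0.0547, 0.0171]
tcp_rot: [1.0, -0.0, 0.0, 0.0]
contact_force: [0.7, 0.0, -0.1]
opening: 0.153
finger_force: 36.3
```

Request:
arm_command:
  steps:
    - {"translation":[0,0,0.004],"twist":[0,0,0],"fingers":-1}
    - {"translation":[0,0,0.004],"twist":[0,0,0],"fingers":-0.3}
    - {"translation":[0,0,0.004],"twist":[0,0,0],"fingers":-0.3}
    - {"translation":[0,0,-0.04],"twist":[0,0,0],"fingers":-0.3}
    - {"translation":[0,0,-0.12],"twist":[0,0,0],"fingers":0.3}

```text
time: 6.8
eef_pos: [0.6348, -0.0543, 0.1047]
tcp_rot: [1.0, -0.0, -0.003, -0.001]
contact_force: [1.4, 0.3, -0.1]
opening: 0.546
finger_force: 0.0
```

Request:
arm_command:
  steps:
    - {"translation":[-0.2,-0.25,-0.02],"twist":[0,0,0],"fingers":0.3}
    - {"translation":[-0.2,-0.25,-0.02],"twist":[0,0,0],"fingers":0.3}
    - {"translation":[-0.2,-0.25,-0.02],"twist":[0,0,0],"fingers":0.3}
    - {"translation":[-0.2,-0.25,-0.02],"twist":[0,0,0],"fingers":0.3}
    - {"translation":[-0.2,-0.25,-0.02],"twist":[0,0,0],"fingers":0.3}

```text
time: 7.42
eef_pos: [0.4849, 0.1351, 0.122]
tcp_rot: [1.0, 0.002, -0.0, -0.0]
contact_force: [1.2, 0.6, 0.1]
opening: 0.647
finger_force: 0.0
```

Request:
arm_command:
  steps:
    - {"translation":[-0.152,-0.204,0.03],"twist":[0,0,0],"fingers":0.3}
    - {"translation":[-0.152,-0.204,0.03],"twist":[0,0,0],"fingers":0.3}
    - {"translation":[-0.152,-0.204,0.03],"twist":[0,0,0],"fingers":0.3}
    - {"translation":[-0.152,-0.204,0.03],"twist":[0,0,0],"fingers":0.3}
    - {"translation":[-0.152,-0.204,0.03],"twist":[0,0,0],"fingers":0.3}

```text
time: 8.05
eef_pos: [0.374, 0.2857, 0.0997]
tcp_rot: [1.0, 0.0, 0.001, 0.0]
contact_force: [0.1, -0.1, 0.4]
opening: 0.654
finger_force: 0.0
```

```bash
cat > look.py <<'E'
from fit import *
from plant import read_camera,get_state
import sys
# args: mask kind x y z0 (radius px)
def look(c,k,x,y,z0,r,yaw=0):
    vs=[]
    for n in('top','side'):
        p=read_camera(n); uv=proj(p,np.array([[x,y,z0+.01]]))[0]
        try: vs.append((p,hsvmask(p,c,uv,r)))
        except ValueError: print('no',n)
    for v in vs: print(c,fit([v],k,(x,y,yaw),z0,yaw=k in('plate','tray')),int(v[1].sum()))
if __name__=='__main__':
    a=sys.argv; look(a[1],a[2],*map(float,a[3:6]),int(a[6]))
    s=get_state();print(s['time'],s['eef_pos'])
E
python3 look.py darkr ring 0.6385 -0.0953 0.006 32
```

```text
darkr (array([ 0.6354, -0.0973,  0.    ]), np.float64(0.965)) 1516
darkr (array([ 0.6356, -0.0952,  0.    ]), np.float64(0.915)) 843
8.15 [0.37466721 0.2850365  0.09982526]
```

Request:
arm_command:
  steps:
    - {"translation":[-0.002,0,0.07],"twist":[0,0,0],"fingers":0.3}
    - {"translation":[-0.002,0,0.105],"twist":[0,0,0],"fingers":0.3}
    - {"translation":[-0.002,0,0.105],"twist":[0,0,0],"fingers":0.3}
    - {"translation":[-0.002,0,0.105],"twist":[0,0,0],"fingers":-1}
    - {"translation":[-0.002,0,0.105],"twist":[0,0,0],"fingers":-1}

```text
time: 8.78
eef_pos: [0.3736, 0.2863, 0.0225]
tcp_rot: [1.0, -0.0, 0.002, -0.001]
contact_force: [0.1, 0.3, 0.3]
opening: 0.31
finger_force: 39.5
```

Request:
arm_command:
  steps:
    - {"translation":[0,0,0],"twist":[0,0,0],"fingers":-1}
    - {"translation":[0,0,0],"twist":[0,0,0],"fingers":-1}

```text
time: 9.02
eef_pos: [0.3736, 0.2863, 0.0225]
tcp_rot: [1.0, 0.0, 0.002, -0.001]
contact_force: [1.7, -1.1, 6.3]
opening: 0.309
finger_force: 40.1
```

Request:
arm_command:
  steps:
    - {"translation":[0,0,-0.08],"twist":[0,0,0],"fingers":-1}
    - {"translation":[0,0,-0.147],"twist":[0,0,0],"fingers":-1}
    - {"translation":[0.09,0.11,-0.147],"twist":[0,0,0],"fingers":-1}
    - {"translation":[0.09,0.11,-0.147],"twist":[0,0,0],"fingers":-1}
    - {"translation":[0.09,0.11,-0.147],"twist":[0,0,0],"fingers":-1}

```text
time: 9.65
eef_pos: [0.4401, 0.2016, 0.1309]
tcp_rot: [1.0, -0.002, -0.0, 0.0]
contact_force: [-0.7, 0.4, -2.4]
opening: 0.312
finger_force: 40.2
```

Request:
arm_command:
  steps:
    - {"translation":[0.2,0.267,0],"twist":[0,0,0],"fingers":-1}
    - {"translation":[0.2,0.267,0],"twist":[0,0,0],"fingers":-1}
    - {"translation":[0.2,0.267,0],"twist":[0,0,0],"fingers":-1}
    - {"translation":[0.2,0.267,0],"twist":[0,0,0],"fingers":-1}
    - {"translation":[0.2,0.267,0],"twist":[0,0,0],"fingers":-1}

```text
time: 10.28
eef_pos: [0.5905, 0.0007, 0.1304]
tcp_rot: [1.0, -0.002, 0.0, 0.0]
contact_force: [0.1, 1.1, -1.8]
opening: 0.311
finger_force: 40.4
```

Request:
arm_command:
  steps:
    - {"translation":[0.061,0.133,0.03],"twist":[0,0,0],"fingers":-1}
    - {"translation":[0.061,0.133,0.06],"twist":[0,0,0],"fingers":-1}
    - {"translation":[0.061,0.133,0.067],"twist":[0,0,0],"fingers":-1}
    - {"translation":[0.061,0.133,0.067],"twist":[0,0,0],"fingers":-1}
    - {"translation":[0.061,0.133,0.067],"twist":[0,0,0],"fingers":-1}

```text
time: 10.9
eef_pos: [0.6348, -0.0948, 0.0815]
tcp_rot: [1.0, 0.001, 0.0, -0.0]
contact_force: [0.4, 0.2, -1.1]
opening: 0.308
finger_force: 40.4
```

Request:
arm_command:
  steps:
    - {"translation":[0.001,0.001,0.035],"twist":[0,0,0],"fingers":-1}
    - {"translation":[0.001,0.001,0.06],"twist":[0,0,0],"fingers":-1}
    - {"translation":[0.001,0.001,0.068],"twist":[0,0,0],"fingers":-1}
    - {"translation":[0.001,0.001,0.069],"twist":[0,0,0],"fingers":-1}
    - {"translation":[0.001,0.001,0.069],"twist":[0,0,0],"fingers":-1}

```text
time: 11.52
eef_pos: [0.6361, -0.0975, 0.0294]
tcp_rot: [1.0, 0.0, 0.001, 0.0]
contact_force: [-0.4, -0.4, -2.3]
opening: 0.309
finger_force: 40.4
```

Request:
arm_command:
  steps:
    - {"translation":[0,0,0.002],"twist":[0,0,0],"fingers":-1}
    - {"translation":[0,0,0.002],"twist":[0,0,0],"fingers":-0.05}
    - {"translation":[0,0,0.002],"twist":[0,0,0],"fingers":-0.05}
    - {"translation":[0,0,-0.04],"twist":[0,0,0],"fingers":-0.05}
    - {"translation":[0,0,-0.12],"twist":[0,0,0],"fingers":0}

```text
time: 12.15
eef_pos: [0.6332, -0.0968, 0.1162]
tcp_rot: [1.0, -0.0, -0.004, -0.001]
contact_force: [-0.2, -0.1, -0.0]
opening: 0.501
finger_force: 0.0
```

Request:
arm_command:
  steps:
    - {"translation":[-0.267,0.16,0],"twist":[0,0,0],"fingers":0}
    - {"translation":[-0.267,0.16,0],"twist":[0,0,0],"fingers":0}
    - {"translation":[-0.267,0.16,0],"twist":[0,0,0],"fingers":0}
    - {"translation":[-0.267,0.16,0],"twist":[0,0,0],"fingers":0}
    - {"translation":[-0.267,0.16,0],"twist":[0,0,0],"fingers":0}

```text
time: 12.78
eef_pos: [0.4333, -0.2185, 0.1188]
tcp_rot: [1.0, -0.002, -0.0, 0.0]
contact_force: [0.5, -0.4, 0.2]
opening: 0.506
finger_force: 0.0
```

Request:
arm_command:
  steps:
    - {"translation":[-0.105,0.06,0.07],"twist":[0,0,0],"fingers":0}
    - {"translation":[-0.105,0.06,0.07],"twist":[0,0,0],"fingers":0}
    - {"translation":[-0.105,0.06,0.07],"twist":[0,0,0],"fingers":0}
    - {"translation":[-0.105,0.06,0.07],"twist":[0,0,0],"fingers":0}
    - {"translation":[-0.105,0.06,0.07],"twist":[0,0,0],"fingers":0}

```text
time: 13.4
eef_pos: [0.3582, -0.2627, 0.0674]
tcp_rot: [1.0, 0.001, 0.001, 0.001]
contact_force: [-0.4, -0.1, -0.3]
opening: 0.502
finger_force: 0.0
```

```bash
python3 look.py brass knob 0.6355 -0.0962 0.006 20
```

```text
brass (array([ 0.6472, -0.1116,  0.    ]), np.float64(0.236)) 1253
brass (array([ 0.6295, -0.07  ,  0.    ]), np.float64(0.411)) 762
13.5 [ 0.3577878  -0.26254136  0.06712725]
```

Request:
arm_command:
  steps:
    - {"translation":[-0.001,0,0.05],"twist":[0,0,0],"fingers":0}
    - {"translation":[-0.001,0,0.08],"twist":[0,0,0],"fingers":0}
    - {"translation":[-0.001,0,0.08],"twist":[0,0,0],"fingers":0}
    - {"translation":[-0.001,0,0.08],"twist":[0,0,0],"fingers":-1}
    - {"translation":[-0.001,0,0.08],"twist":[0,0,0],"fingers":-1}

```text
time: 14.12
eef_pos: [0.3569, -0.2634, 0.0078]
tcp_rot: [1.0, 0.0, 0.001, 0.001]
contact_force: [0.4, 1.3, 0.4]
opening: 0.159
finger_force: 39.7
```

Request:
arm_command:
  steps:
    - {"translation":[0,0,0],"twist":[0,0,0],"fingers":-1}
    - {"translation":[0,0,0],"twist":[0,0,0],"fingers":-1}

```text
time: 14.38
eef_pos: [0.3569, -0.2634, 0.0078]
tcp_rot: [1.0, -0.0, 0.001, 0.001]
contact_force: [0.2, 0.4, 6.0]
opening: 0.16
finger_force: 40.2
```

Run:
```python
from plant import read_camera
import cv2
T=read_camera('top')['pixels'][180:275,180:430,::-1];D=read_camera('side')['pixels'][170:290,240:420,::-1]
cv2.imwrite('pics/g.png',cv2.resize(T,None,fx=3,fy=3)); cv2.imwrite('pics/gs.png',cv2.resize(D,None,fx=3,fy=3))
```

```text
(no output)
```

View pics/g.png

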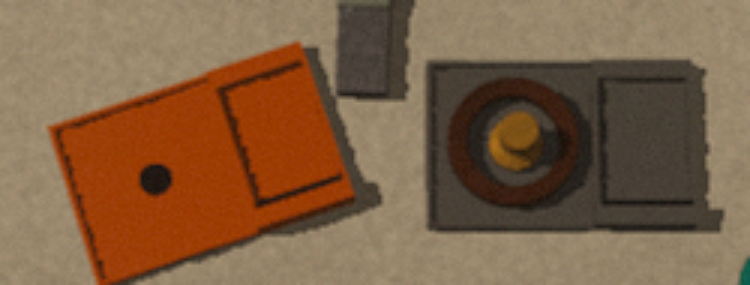

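The crop shows the brass knob standing inside the dark ring, around (515,135), and the ring lying in the grey bay. Next is the pale ring.

Request:
arm_command:
  steps:
    - {"translation":[0,0,-0.08],"twist":[0,0,0],"fingers":-1}
    - {"translation":[0,0,-0.147],"twist":[0,0,0],"fingers":-1}
    - {"translation":[0.09,-0.11,-0.147],"twist":[0,0,0],"fingers":-1}
    - {"translation":[0.09,-0.11,-0.147],"twist":[0,0,0],"fingers":-1}
    - {"translation":[0.09,-0.11,-0.147],"twist":[0,0,0],"fingers":-1}

```text
time: 15.1
eef_pos: [0.4241, -0.1781, 0.1166]
tcp_rot: [1.0, 0.002, 0.0, 0.0]
contact_force: [0.0, -1.0, -0.2]
opening: 0.155
finger_force: 39.9
```

Request:
arm_command:
  steps:
    - {"translation":[0.16,-0.293,0],"twist":[0,0,0],"fingers":-1}
    - {"translation":[0.16,-0.293,0],"twist":[0,0,0],"fingers":-1}
    - {"translation":[0.16,-0.293,0],"twist":[0,0,0],"fingers":-1}
    - {"translation":[0.16,-0.293,0],"twist":[0,0,0],"fingers":-1}
    - {"translation":[0.16,-0.293,0],"twist":[0,0,0],"fingers":-1}

```text
time: 15.72
eef_pos: [0.5443, 0.0421, 0.1164]
tcp_rot: [1.0, 0.002, 0.0, 0.0]
contact_force: [-0.1, -0.3, -0.5]
opening: 0.156
finger_force: 40.0
```

Request:
arm_command:
  steps:
    - {"translation":[0.121,-0.225,0.053],"twist":[0,0,0],"fingers":-1}
    - {"translation":[0.121,-0.225,0.053],"twist":[0,0,0],"fingers":-1}
    - {"translation":[0.121,-0.225,0.053],"twist":[0,0,0],"fingers":-1}
    - {"translation":[0.121,-0.225,0.053],"twist":[0,0,0],"fingers":-1}
    - {"translation":[0.121,-0.225,0.053],"twist":[0,0,0],"fingers":-1}

```text
time: 16.35
eef_pos: [0.6337, 0.2071, 0.076]
tcp_rot: [1.0, -0.0, -0.001, 0.001]
contact_force: [-0.2, 0.7, -0.8]
opening: 0.152
finger_force: 40.1
```

Request:
arm_command:
  steps:
    - {"translation":[0.001,-0.001,0.04],"twist":[0,0,0],"fingers":-1}
    - {"translation":[0.001,-0.001,0.07],"twist":[0,0,0],"fingers":-1}
    - {"translation":[0.001,-0.001,0.081],"twist":[0,0,0],"fingers":-1}
    - {"translation":[0.001,-0.001,0.082],"twist":[0,0,0],"fingers":-1}
    - {"translation":[0.001,-0.001,0.082],"twist":[0,0,0],"fingers":-0.3}

```text
time: 16.98
eef_pos: [0.6356, 0.2092, 0.0164]
tcp_rot: [1.0, -0.0, 0.001, -0.0]
contact_force: [0.4, 0.0, 0.5]
opening: 0.34
finger_force: 0.0
```

Request:
arm_command:
  steps:
    - {"translation":[0,0,0],"twist":[0,0,0],"fingers":-0.3}
    - {"translation":[0,0,-0.05],"twist":[0,0,0],"fingers":-0.3}
    - {"translation":[0,0,-0.14],"twist":[0,0,0],"fingers":0.3}
    - {"translation":[0,0,-0.14],"twist":[0,0,0],"fingers":0.3}

```text
time: 17.48
eef_pos: [0.6392, 0.2103, 0.1284]
tcp_rot: [1.0, 0.0, 0.007, -0.001]
contact_force: [-0.5, -0.5, -0.2]
opening: 0.647
finger_force: 0.0
```

Request:
arm_command:
  steps:
    - {"translation":[-0.231,0.262,0],"twist":[0,0,0],"fingers":0.3}
    - {"translation":[-0.231,0.262,0],"twist":[0,0,0],"fingers":0.3}
    - {"translation":[-0.231,0.262,0],"twist":[0,0,0],"fingers":0.3}
    - {"translation":[-0.231,0.262,0],"twist":[0,0,0],"fingers":0.3}
    - {"translation":[-0.231,0.262,0.04],"twist":[0,0,0],"fingers":0.3}

```text
time: 18.1
eef_pos: [0.4615, 0.0108, 0.0921]
tcp_rot: [1.0, -0.001, 0.003, 0.001]
contact_force: [1.1, 0.6, 0.3]
opening: 0.65
finger_force: 0.0
```

Run:
```python
from look import *
# ring is similar in hue to the tray: find it by value/saturation vs orange
for n in('top','side'):
    p=read_camera(n); h=cv2.cvtColor(p['pixels'],cv2.COLOR_RGB2HSV); m=((h[...,0]>=13)&(h[...,1]>90)).astype(np.uint8)
    uv=proj(p,np.array([[.635,.1675,.016]]))[0]; k=np.zeros_like(m); cv2.circle(k,(int(uv[0]),int(uv[1])),36,1,-1); m&=k
    cs,_=cv2.findContours(m,0,1);c=max(cs,key=cv2.contourArea);o=np.zeros_like(m);cv2.drawContours(o,[cv2.convexHull(c)],-1,1,-1)
    print(n,int(o.sum()),fit([(p,o)],'ring',(.635,.1675,0),.006,yaw=False))
s=get_state();print(s['eef_pos'])
```

```text
top 1581 (array([0.6357, 0.1681, 0.    ]), np.float64(0.971))
side 1289 (array([0.637 , 0.1672, 0.    ]), np.float64(0.952))
[0.45808823 0.01241417 0.0875814 ]
```

Request:
arm_command:
  steps:
    - {"translation":[0.002,0,0.05],"twist":[0,0,0],"fingers":0.3}
    - {"translation":[0.002,0,0.085],"twist":[0,0,0],"fingers":0.3}
    - {"translation":[0.002,0,0.085],"twist":[0,0,0],"fingers":0.3}
    - {"translation":[0.002,0,0.085],"twist":[0,0,0],"fingers":0.3}

```text
time: 18.7
eef_pos: [0.4644, 0.0131, 0.0278]
tcp_rot: [1.0, 0.0, 0.001, 0.0]
contact_force: [0.7, -0.4, -1.0]
opening: 0.652
finger_force: 0.0
```

Request:
arm_command:
  steps:
    - {"translation":[-0.004,0.002,0.008],"twist":[0,0,0],"fingers":0.3}
    - {"translation":[-0.004,0.002,0.008],"twist":[0,0,0],"fingers":0.3}
    - {"translation":[-0.004,0.002,0.008],"twist":[0,0,0],"fingers":-1}
    - {"translation":[-0.004,0.002,0.008],"twist":[0,0,0],"fingers":-1}
    - {"translation":[-0.004,0.002,0.008],"twist":[0,0,0],"fingers":-1}

```text
time: 19.32
eef_pos: [0.4604, 0.0113, 0.0211]
tcp_rot: [1.0, 0.0, 0.0, 0.0]
contact_force: [-1.4, -0.1, 3.2]
opening: 0.312
finger_force: 39.5
```

Request:
arm_command:
  steps:
    - {"translation":[0,0,0],"twist":[0,0,0],"fingers":-1}

```text
time: 19.45
eef_pos: [0.4604, 0.0113, 0.0211]
tcp_rot: [1.0, -0.0, 0.0, 0.0]
contact_force: [-1.8, 0.2, 5.3]
opening: 0.311
finger_force: 39.6
```

Request:
arm_command:
  steps:
    - {"translation":[0,0,-0.08],"twist":[0,0,0],"fingers":-1}
    - {"translation":[0,0,-0.147],"twist":[0,0,0],"fingers":-1}
    - {"translation":[0.09,-0.09,-0.147],"twist":[0,0,0],"fingers":-1}
    - {"translation":[0.09,-0.09,-0.147],"twist":[0,0,0],"fingers":-1}
    - {"translation":[0.09,-0.09,-0.147],"twist":[0,0,0],"fingers":-1}

```text
time: 20.08
eef_pos: [0.5283, 0.0799, 0.1305]
tcp_rot: [1.0, 0.001, 0.0, -0.0]
contact_force: [0.1, -0.7, -0.7]
opening: 0.311
finger_force: 39.9
```

Request:
arm_command:
  steps:
    - {"translation":[0.143,-0.119,0],"twist":[0,0,0],"fingers":-1}
    - {"translation":[0.143,-0.119,0.03],"twist":[0,0,0],"fingers":-1}
    - {"translation":[0.143,-0.119,0.067],"twist":[0,0,0],"fingers":-1}
    - {"translation":[0.143,-0.119,0.067],"twist":[0,0,0],"fingers":-1}
    - {"translation":[0.143,-0.119,0.067],"twist":[0,0,0],"fingers":-1}

```text
time: 20.7
eef_pos: [0.634, 0.1671, 0.0805]
tcp_rot: [1.0, -0.0, -0.001, 0.0]
contact_force: [-0.0, -0.2, -1.3]
opening: 0.31
finger_force: 40.0
```

Lower 52.5 mm.

Request:
arm_command:
  steps:
    - {"translation":[0.002,-0.001,0.035],"twist":[0,0,0],"fingers":-1}
    - {"translation":[0.002,-0.001,0.06],"twist":[0,0,0],"fingers":-1}
    - {"translation":[0.002,-0.001,0.069],"twist":[0,0,0],"fingers":-1}
    - {"translation":[0.002,-0.001,0.07],"twist":[0,0,0],"fingers":-1}
    - {"translation":[0.002,-0.001,0.07],"twist":[0,0,0],"fingers":-1}

```text
time: 21.32
eef_pos: [0.637, 0.1688, 0.029]
tcp_rot: [1.0, -0.0, 0.001, -0.0]
contact_force: [-0.4, 0.7, -1.2]
opening: 0.313
finger_force: 40.0
```

Request:
arm_command:
  steps:
    - {"translation":[0,0,0.003],"twist":[0,0,0],"fingers":-1}
    - {"translation":[0,0,0.003],"twist":[0,0,0],"fingers":-0.05}
    - {"translation":[0,0,0.003],"twist":[0,0,0],"fingers":-0.05}
    - {"translation":[0,0,-0.04],"twist":[0,0,0],"fingers":-0.05}
    - {"translation":[0,0,-0.12],"twist":[0,0,0],"fingers":0}

```text
time: 21.95
eef_pos: [0.6339, 0.1684, 0.1154]
tcp_rot: [1.0, -0.0, -0.004, 0.0]
contact_force: [0.7, 0.5, 0.6]
opening: 0.496
finger_force: 0.0
```

Request:
arm_command:
  steps:
    - {"translation":[-0.133,0.28,0],"twist":[0,0,0],"fingers":0.2}
    - {"translation":[-0.133,0.28,0],"twist":[0,0,0],"fingers":0.2}
    - {"translation":[-0.133,0.28,0],"twist":[0,0,0],"fingers":0.2}
    - {"translation":[-0.133,0.28,0],"twist":[0,0,0],"fingers":0.2}
    - {"translation":[-0.133,0.28,0],"twist":[0,0,0],"fingers":0.2}

```text
time: 22.58
eef_pos: [0.5356, -0.0435, 0.1182]
tcp_rot: [1.0, -0.002, -0.0, 0.0]
contact_force: [0.9, 0.1, 0.8]
opening: 0.599
finger_force: 0.0
```

Request:
arm_command:
  steps:
    - {"translation":[-0.132,0.168,0.05],"twist":[0,0,0.119],"fingers":0.2}
    - {"translation":[-0.132,0.168,0.05],"twist":[0,0,0.119],"fingers":0.2}
    - {"translation":[-0.132,0.168,0.05],"twist":[0,0,0.119],"fingers":0.2}
    - {"translation":[-0.132,0.168,0.05],"twist":[0,0,0.119],"fingers":0.2}
    - {"translation":[-0.132,0.168,0.05],"twist":[0,0,0.119],"fingers":0.2}

```text
time: 23.2
eef_pos: [0.4385, -0.1668, 0.081]
tcp_rot: [0.998, -0.062, 0.001, 0.0]
contact_force: [-0.6, -0.5, 0.2]
opening: 0.598
finger_force: 0.0
```

Run:
```python
from plant import read_camera,get_state
import cv2
s=get_state();print(s['eef_pos'],s['tcp_rot'])
T=read_camera('top')['pixels'][180:350,180:450,::-1]
cv2.imwrite('pics/h.png',cv2.resize(T,None,fx=2.9,fy=2.9))
```

```text
[ 0.43851861 -0.16678864  0.0810424 ] [ 9.98070059e-01 -6.20955236e-02  5.50751087e-04  1.27777082e-05]
```

View pics/h.png

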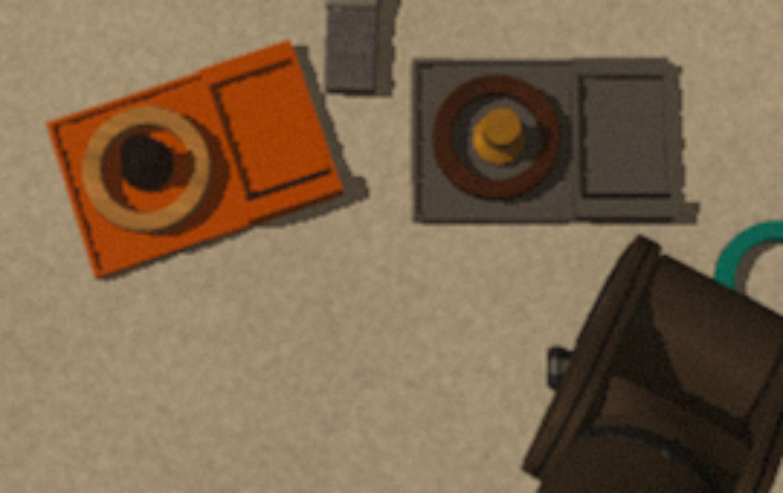

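Both knobs stand centred in their rings, black at about (147,163) and brass at about (498,135). Next is the peg.

Request:
arm_command:
  steps:
    - {"translation":[-0.001,0,0.05],"twist":[0,0,0],"fingers":0.2}
    - {"translation":[-0.001,0,0.08],"twist":[0,0,0],"fingers":0.2}
    - {"translation":[-0.001,0,0.087],"twist":[0,0,0],"fingers":0.2}
    - {"translation":[-0.001,0,0.087],"twist":[0,0,0],"fingers":-1}
    - {"translation":[-0.001,0,0.087],"twist":[0,0,0],"fingers":-1}
  grip_force: 80

```text
time: 23.88
eef_pos: [0.4382, -0.1675, 0.0169]
tcp_rot: [0.998, -0.062, 0.001, 0.001]
contact_force: [1.8, -1.3, -0.7]
opening: 0.22
finger_force: 79.3
```

Request:
arm_command:
  steps:
    - {"translation":[0,0,0],"twist":[0,0,0],"fingers":-1}
    - {"translation":[0,0,0],"twist":[0,0,0],"fingers":-1}

```text
time: 24.12
eef_pos: [0.4381, -0.1677, 0.0167]
tcp_rot: [0.998, -0.062, 0.001, 0.0]
contact_force: [1.0, 0.9, 5.9]
opening: 0.219
finger_force: 80.4
```

Request:
arm_command:
  steps:
    - {"translation":[0,0,-0.08],"twist":[0,0,0],"fingers":-1}
    - {"translation":[0,0,-0.16],"twist":[0,0,0],"fingers":-1}
    - {"translation":[0,0,-0.16],"twist":[0,0,0],"fingers":-1}
    - {"translation":[0,0,-0.16],"twist":[0,0,0],"fingers":-1}

```text
time: 24.62
eef_pos: [0.4361, -0.1668, 0.1346]
tcp_rot: [0.998, -0.062, -0.001, -0.0]
contact_force: [0.6, 0.5, -0.3]
opening: 0.214
finger_force: 79.6
```

Run:
```python
from look import *
from scipy.ndimage import map_coordinates
q=(.6421,.1330,.25); c,s=np.cos(q[2]),np.sin(q[2]);R=np.array([[c,-s,0],[s,c,0],[0,0,1]])
for n in('top','side'):
    p=pickle.load(open(n+'.pkl','rb')); I=p['pixels'].astype(float)
    for z in(.025,.014):
        xs=np.arange(-75,76,2.)
        acc=0
        for y in range(-84,-37,4):
            uv=proj(p,np.c_[xs,0*xs+y,0*xs]/1000@R.T+[q[0],q[1],z]); acc=acc+np.array([map_coordinates(I[...,0],[uv[:,1],uv[:,0]],order=1)])[0]
        print(n,z,' '.join(f'{int(x)}:{int(v/12)}' for x,v in zip(xs,acc)))
p=read_camera('side');st=get_state();print(st['eef_pos'])
cv2.imwrite('pics/p.png',cv2.resize(p['pixels'][120:300,300:500,::-1],None,fx=3,fy=3))
```

```text
top 0.025 -75:97 -73:72 -71:67 -69:67 -67:63 -65:59 -63:79 -61:124 -59:145 -57:147 -55:146 -53:147 -51:148 -49:122 -47:63 -45:50 -43:112 -41:144 -39:148 -37:147 -35:146 -33:147 -31:146 -29:147 -27:146 -25:146 -23:147 -21:146 -19:146 -17:146 -15:147 -13:146 -11:147 -9:147 -7:147 -5:146 -3:146 -1:146 1:147 3:147 5:147 7:146 9:146 11:146 13:145 15:146 17:146 19:146 21:145 23:146 25:146 27:146 29:145 31:145 33:146 35:146 37:146 39:145 41:121 43:81 45:67 47:108 49:140 51:147 53:146 55:146 57:145 59:145 61:145 63:144 65:144 67:144 69:144 71:143 73:143 75:144
top 0.014 -75:130 -73:99 -71:73 -69:67 -67:67 -65:64 -63:59 -61:74 -59:119 -57:144 -55:147 -53:146 -51:147 -49:149 -47:130 -45:75 -43:45 -41:98 -39:140 -37:148 -35:147 -33:146 -31:147 -29:146 -27:147 -25:147 -23:146 -21:146 -19:147 -17:146 -15:146 -13:147 -11:147 -9:147 -7:147 -5:147 -3:146 -1:146 1:146 3:147 5:147 7:147 9:146 11:146 13:146 15:146 17:145 19:146 21:146 23:145 25:145 27:146 29:146 31:146 33:145 35:146 37:146 39:146 41:146 43:139 45:105 47:69 49:79 51:123 53:145 55:147 57:146 59:146 61:145 63:145 65:145 67:144 69:144 71:1
[... 467 characters left out ...]
4 47:109 49:127 51:130 53:130 55:129 57:129 59:131 61:132 63:133 65:132 67:132 69:132 71:132 73:132 75:133
side 0.014 -75:123 -73:95 -71:66 -69:62 -67:61 -65:60 -63:58 -61:59 -59:77 -57:108 -55:128 -53:130 -51:129 -49:130 -47:129 -45:112 -43:73 -41:56 -39:91 -37:122 -35:129 -33:129 -31:129 -29:129 -27:130 -25:129 -23:130 -21:130 -19:130 -17:130 -15:130 -13:129 -11:129 -9:129 -7:129 -5:129 -3:130 -1:130 1:130 3:130 5:129 7:129 9:129 11:129 13:129 15:130 17:130 19:130 21:130 23:129 25:129 27:130 29:129 31:129 33:129 35:130 37:130 39:130 41:129 43:121 45:96 47:69 49:69 51:95 53:122 55:130 57:130 59:130 61:129 63:130 65:132 67:134 69:134 71:133 73:132 75:132
[ 0.4355561  -0.16641902  0.13358123]
```

View pics/p.png

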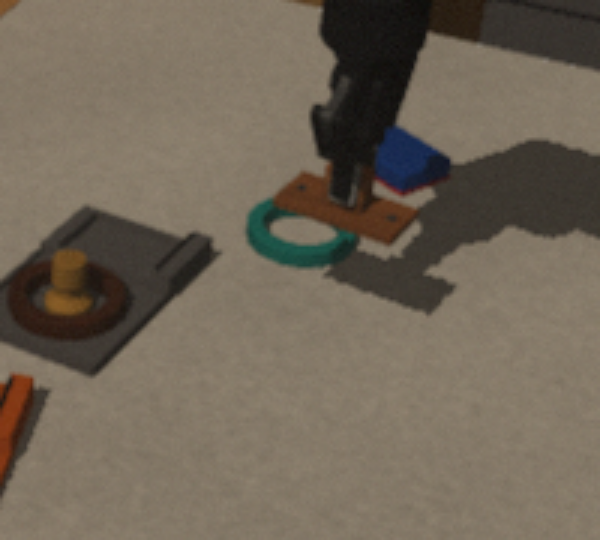

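The side view shows the plate gripped level at about (345,207). Next I'll measure its offset in the grip and compute the insertion waypoints.

```bash
cat > wp.py <<'E'
import numpy as np,sys
from plant import get_state
from scipy.spatial.transform import Rotation as Ro
Q=(.6416,.1329,.25); OX=float(open('ox').read()) # plate centre = TCP + OX along plate x (mm)
D=.0167
Rt=Ro.from_euler('z',Q[2])
def tcp(xl,h,th):
    th=np.radians(th); Rp=Ro.from_euler('y',-th)       # plate in tray frame, +x end up
    o=np.array([xl,-61,6+h])/1000+Rp.apply([.05-OX/1000,0,D])
    return Rt.apply(o)+[Q[0],Q[1],0], Rt*Rp*Ro.from_euler('x',np.pi)
def pr(wps):
    s=get_state();P=np.array(s['eef_pos']);R=Ro.from_quat(s['tcp_rot']);print(s['time'],P.round(4))
    for w in wps:
        p,r=tcp(*w); d=R.inv()*r
        print(w,p.round(4),'err mm',(p-P).round(4)*1000,(R.inv().apply(p-P)/.75).round(4).tolist(),(d.as_rotvec()/np.radians(60)).round(4).tolist())
if __name__=='__main__': pr(eval(sys.argv[1]))
E
python3 - <<'E'
from look import *
from fit import M
M['plate']=M['plate'][:1]
s=get_state();P=s['eef_pos'];z0=P[2]-.0167
for n in('side','top'):
    p=read_camera(n);h=cv2.cvtColor(p['pixels'],cv2.COLOR_RGB2HSV);m=((h[...,0]<17)&(h[...,1]>112)).astype(np.uint8)
    uv=proj(p,np.array([[P[0],P[1],z0]]))[0];k=np.zeros_like(m);cv2.circle(k,(int(uv[0]),int(uv[1])),36,1,-1);m&=k
    if m.sum()<200: continue
    cs,_=cv2.findContours(m,0,1);c=max(cs,key=cv2.contourArea);o=np.zeros_like(m);cv2.drawContours(o,[c],-1,1,-1)
    q,i=fit([(p,o)],'plate',(P[0],P[1],-.122),z0); d=q[:2]-np.array(P)[:2]
    print(n,q,i,'along',1000*(d[0]*np.cos(q[2])+d[1]*np.sin(q[2])),'across',1000*(-d[0]*np.sin(q[2])+d[1]*np.cos(q[2])))
E
echo -0.4 > ox; python3 wp.py "[(-38,60,15),(-38,30,15)]"
```

```text
side [ 0.4391 -0.1688 -0.125 ] 0.752 along 3.813093816664634 across -1.9205679645917468
top [ 0.454  -0.2067  0.2705] 0.497 along 7.009615638389902 across -43.74471301298369
24.775 [ 0.4354 -0.1663  0.133 ]
(-38, 60, 15) [0.6629 0.0754 0.0952] err mm [227.5 241.6 -37.9] [0.261, -0.3573, 0.0501] [0.0442, 0.2506, -0.3562]
(-38, 30, 15) [0.6629 0.0754 0.0652] err mm [227.5 241.6 -67.9] [0.2612, -0.3572, 0.0901] [0.0442, 0.2506, -0.3562]
```

Run:
```python
from fit import *
D=pickle.load(open('side.pkl','rb'))
x=ray(D,(415.2,188.2),.125); print(x)
for uv in((303,172),(275,200),(415,210),(390,236)):
    r=ray(D,(300+uv[0]/3,120+uv[1]/3),.125)-[.4355,-.1664]; c,s=np.cos(-.123),np.sin(-.123); print((1000*np.array([r[0]*c+r[1]*s,-r[0]*s+r[1]*c])).round(1))
```

```text
[ 0.43743338 -0.16541381]
[ 50.9 -23.1]
[48.9 27.2]
[-44.8 -23. ]
[-45.   21.9]
```

Request:
arm_command:
  steps:
    - {"translation":[0.18,-0.25,0.02],"twist":[0,0,-0.356],"fingers":-1}
    - {"translation":[0.18,-0.25,0.02],"twist":[0,0,-0.356],"fingers":-1}
    - {"translation":[0.18,-0.25,0.02],"twist":[0,0,-0.356],"fingers":-1}
    - {"translation":[0.18,-0.25,0.02],"twist":[0,0,-0.356],"fingers":-1}
    - {"translation":[0.18,-0.25,0.02],"twist":[0,0,-0.356],"fingers":-1}

```text
time: 25.4
eef_pos: [0.5943, 0.0045, 0.1178]
tcp_rot: [0.992, 0.126, -0.002, -0.001]
contact_force: [-0.9, -0.9, -0.8]
opening: 0.213
finger_force: 79.6
```

```bash
python3 wp.py "[(-38,60,15)]"
```

```text
25.4 [0.5943 0.0045 0.1178]
(-38, 60, 15) [0.6629 0.0754 0.0952] err mm [ 68.6  70.9 -22.6] [0.1122, -0.0687, 0.0299] [-0.0018, 0.2532, 0.0016]
```

Request:
arm_command:
  steps:
    - {"translation":[0.11,-0.069,0.03],"twist":[0,0.253,0],"fingers":-1}
    - {"translation":[0.11,-0.069,0.03],"twist":[0,0.253,0],"fingers":-1}
    - {"translation":[0.11,-0.069,0.03],"twist":[0,0.253,0],"fingers":-1}
    - {"translation":[0.11,-0.069,0.03],"twist":[0,0.253,0],"fingers":-1}
    - {"translation":[0.11,-0.069,0.03],"twist":[0,0.253,0],"fingers":-1}

```text
time: 26.02
eef_pos: [0.6613, 0.0713, 0.0981]
tcp_rot: [0.984, 0.122, 0.131, -0.016]
contact_force: [0.0, -0.4, -0.4]
opening: 0.216
finger_force: 79.6
```

```bash
echo 1 > ox; python3 wp.py "[(-38,30,15),(-38,6,15)]"
python3 - <<'E'
from plant import read_camera
import cv2,numpy as np
a=read_camera('top')['pixels'][190:290,190:330,::-1];b=read_camera('side')['pixels'][190:320,210:350,::-1]
cv2.imwrite('pics/t.png',np.hstack([cv2.resize(x,(390,360)) for x in(a,b)]))
E
```

```text
26.025 [0.6613 0.0713 0.0981]
(-38, 30, 15) [0.6615 0.075  0.0648] err mm [  0.3   3.7 -33.3] [-0.0101, -0.0047, 0.0433] [0.0011, -0.0028, -0.0028]
(-38, 6, 15) [0.6615 0.075  0.0408] err mm [  0.3   3.7 -57.3] [-0.0185, -0.0047, 0.0742] [0.0011, -0.0028, -0.0028]
```

View pics/t.png

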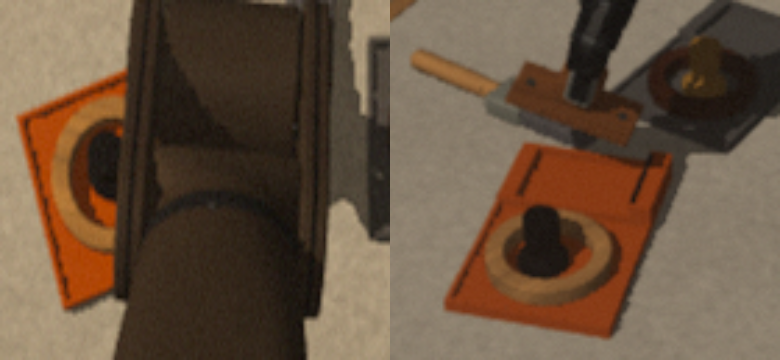

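The plate is tilted above the narrow bay, near (575,100) in the right half, with its robot-side end lower. Descending.

Request:
arm_command:
  steps:
    - {"translation":[-0.005,-0.005,0.02],"twist":[0,0,0],"fingers":-1}
    - {"translation":[-0.01,-0.005,0.043],"twist":[0,0,0],"fingers":-1}
    - {"translation":[-0.0145,-0.005,0.06],"twist":[0,0,0],"fingers":-1}
    - {"translation":[-0.0185,-0.005,0.074],"twist":[0,0,0],"fingers":-1}
    - {"translation":[-0.0185,-0.005,0.074],"twist":[0,0,0],"fingers":-1}

```text
time: 26.75
eef_pos: [0.6605, 0.0766, 0.0388]
tcp_rot: [0.984, 0.123, 0.13, -0.017]
contact_force: [0.6, 0.7, -1.0]
opening: 0.216
finger_force: 79.6
```

```bash
python3 wp.py "[(-38,2.5,15),(-46,2.5,15),(-53,2.5,15)]"
python3 - <<'E'
from plant import read_camera
import cv2,numpy as np
b=read_camera('side')['pixels'][210:310,230:330,::-1]
cv2.imwrite('pics/u.png',cv2.resize(b,(600,600),interpolation=cv2.INTER_CUBIC))
E
```

```text
26.75 [0.6605 0.0766 0.0388]
(-38, 2.5, 15) [0.6615 0.075  0.0373] err mm [ 1.  -1.5 -1.5] [0.0003, 0.0023, 0.0021] [-0.0004, -0.0003, -0.0019]
(-46, 2.5, 15) [0.6538 0.0731 0.0373] err mm [-6.7 -3.5 -1.5] [-0.01, 0.0023, -0.0007] [-0.0004, -0.0003, -0.0019]
(-53, 2.5, 15) [0.647  0.0713 0.0373] err mm [-13.5  -5.2  -1.5] [-0.019, 0.0024, -0.0031] [-0.0004, -0.0003, -0.0019]
```

View pics/u.png

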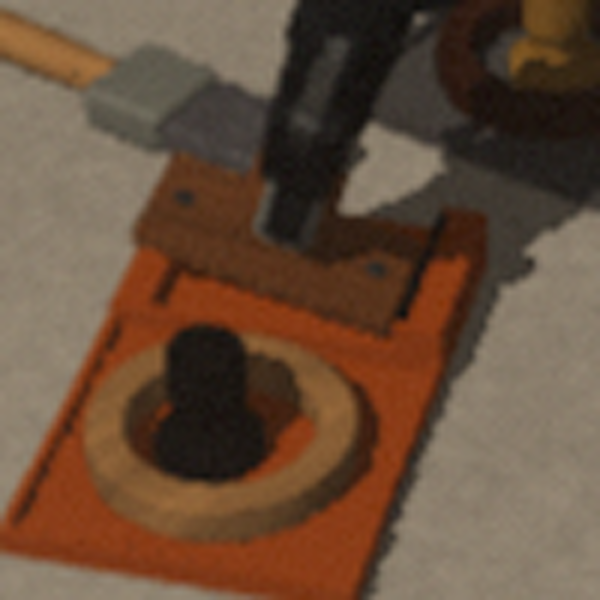

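The low end sits just ahead of the lip's black edge, around (400,320). Sliding it under.

Request:
arm_command:
  steps:
    - {"translation":[0,0.002,0.002],"twist":[0,0,0],"fingers":-1}
    - {"translation":[-0.005,0.002,0.001],"twist":[0,0,0],"fingers":-1}
    - {"translation":[-0.01,0.002,-0.0007],"twist":[0,0,0],"fingers":-1}
    - {"translation":[-0.01,0.002,-0.0007],"twist":[0,0,0],"fingers":-1}

```text
time: 27.3
eef_pos: [0.6544, 0.0732, 0.0393]
tcp_rot: [0.984, 0.123, 0.131, -0.016]
contact_force: [0.6, -0.2, -0.4]
opening: 0.215
finger_force: 79.6
```

```bash
python3 wp.py "[(-50,2.5,15),(-53,2.5,15)]"
```

```text
27.3 [0.6544 0.0732 0.0393]
(-50, 2.5, 15) [0.6499 0.0721 0.0373] err mm [-4.5 -1.1 -2. ] [-0.0067, -0.0001, 0.001] [0.0005, -0.003, -0.0018]
(-53, 2.5, 15) [0.647  0.0713 0.0373] err mm [-7.4 -1.8 -2. ] [-0.0105, -0.0001, -0.0001] [0.0005, -0.003, -0.0018]
```

No contact so far, so I'll continue.

Request:
arm_command:
  steps:
    - {"translation":[-0.004,0,0.0015],"twist":[0,0,0],"fingers":-1}
    - {"translation":[-0.007,0,0.001],"twist":[0,0,0],"fingers":-1}
    - {"translation":[-0.0105,0,0],"twist":[0,0,0],"fingers":-1}
    - {"translation":[-0.0105,0,0],"twist":[0,0,0],"fingers":-1}

```text
time: 27.8
eef_pos: [0.6472, 0.0713, 0.0371]
tcp_rot: [0.984, 0.123, 0.131, -0.016]
contact_force: [-1.2, 0.4, -0.5]
opening: 0.22
finger_force: 79.6
```

```bash
python3 wp.py "[(-54,2,12),(-54,1.5,8),(-54.5,1.5,4),(-55,1.5,0)]"
python3 - <<'E'
from plant import read_camera
import cv2,numpy as np
b=read_camera('side')['pixels'][210:310,230:330,::-1]
cv2.imwrite('pics/v.png',cv2.resize(b,(600,600),interpolation=cv2.INTER_CUBIC))
E
```

```text
27.8 [0.6472 0.0713 0.0371]
(-54, 2, 12) [0.6474 0.0714 0.0345] err mm [ 0.3  0.1 -2.5] [-0.0005, -0.0001, 0.0034] [0.0004, -0.0528, -0.0018]
(-54, 1.5, 8) [0.6491 0.0719 0.0309] err mm [ 2.   0.5 -6.2] [0.0004, -0.0001, 0.0087] [0.0003, -0.1195, -0.0018]
(-54.5, 1.5, 4) [0.6501 0.0721 0.0276] err mm [ 2.9  0.8 -9.5] [0.0006, -0.0001, 0.0133] [0.0003, -0.1862, -0.0018]
(-55, 1.5, 0) [0.6509 0.0723 0.0242] err mm [  3.7   1.  -12.9] [0.0004, -0.0001, 0.0179] [0.0002, -0.2528, -0.0018]
```

View pics/v.png

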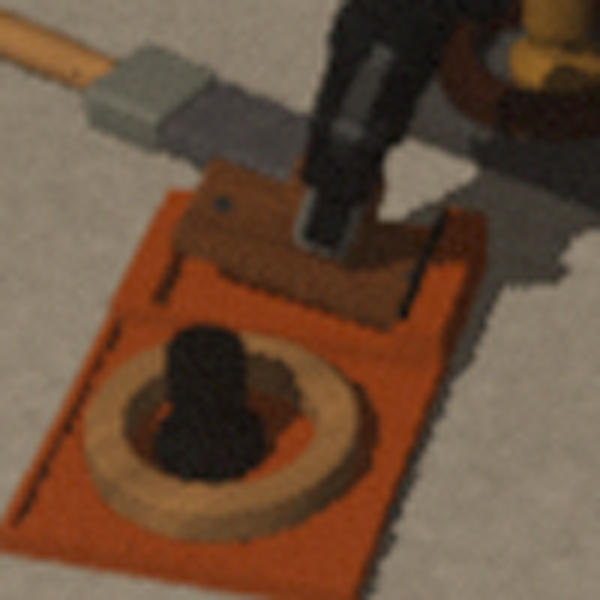

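The right end now sits under the black lip edge and its hole is hidden. Levelling.

Request:
arm_command:
  steps:
    - {"translation":[-0.0005,0,0.0034],"twist":[0,-0.053,0],"fingers":-1}
    - {"translation":[0.0004,0,0.0087],"twist":[0,-0.12,0],"fingers":-1}
    - {"translation":[0.0006,0,0.0133],"twist":[0,-0.186,0],"fingers":-1}
    - {"translation":[0.0004,0,0.0179],"twist":[0,-0.253,0],"fingers":-1}
    - {"translation":[0.0004,0,0.0179],"twist":[0,-0.253,0],"fingers":-1}

```text
time: 28.48
eef_pos: [0.652, 0.0725, 0.0241]
tcp_rot: [0.992, 0.124, 0.001, -0.0]
contact_force: [-0.5, -0.5, -1.3]
opening: 0.213
finger_force: 79.6
```

```bash
python3 wp.py "[(-55,0,0)]"
```

```text
28.475 [0.652  0.0725 0.0241]
(-55, 0, 0) [0.6509 0.0723 0.0227] err mm [-1.2 -0.2 -1.4] [-0.0016, -0.0002, 0.0019] [0.0001, -0.0012, -0.0014]
```

Request:
arm_command:
  steps:
    - {"translation":[-0.0016,0,0.002],"twist":[0,0,0],"fingers":-1}
    - {"translation":[-0.0016,0,0.002],"twist":[0,0,0],"fingers":-1}
    - {"translation":[-0.0016,0,0.002],"twist":[0,0,0],"fingers":-0.05}
    - {"translation":[-0.0016,0,0.002],"twist":[0,0,0],"fingers":-0.05}

```text
time: 28.98
eef_pos: [0.6498, 0.0719, 0.0229]
tcp_rot: [0.992, 0.124, 0.0, 0.0]
contact_force: [0.1, 0.6, -0.3]
opening: 0.475
finger_force: 0.0
```

Request:
arm_command:
  steps:
    - {"translation":[0,0,-0.04],"twist":[0,0,0],"fingers":-0.05}
    - {"translation":[0,0,-0.12],"twist":[0,0,0],"fingers":0}
    - {"translation":[-0.1,0.12,-0.2],"twist":[0,0,0],"fingers":0}
    - {"translation":[-0.1,0.12,-0.2],"twist":[0,0,0],"fingers":0}
    - {"translation":[-0.1,0.12,-0.2],"twist":[0,0,0],"fingers":0}

```text
time: 29.6
eef_pos: [0.5998, -0.0366, 0.1761]
tcp_rot: [0.993, 0.122, 0.002, 0.001]
contact_force: [0.4, 0.6, 0.2]
opening: 0.501
finger_force: 0.0
```

Request:
arm_command:
  steps:
    - {"translation":[-0.18,0.3,0],"twist":[0,0,0],"fingers":0}
    - {"translation":[-0.18,0.3,0],"twist":[0,0,0],"fingers":0}
    - {"translation":[-0.18,0.3,0],"twist":[0,0,0],"fingers":0}
    - {"translation":[-0.18,0.3,0],"twist":[0,0,0],"fingers":0}
    - {"translation":[-0.18,0.3,0],"twist":[0,0,0],"fingers":0}

```text
time: 30.22
eef_pos: [0.5227, -0.2876, 0.1721]
tcp_rot: [0.993, 0.122, -0.0, -0.0]
contact_force: [0.6, 0.2, -0.5]
opening: 0.501
finger_force: 0.0
```

Run:
```python
from plant import read_camera
import cv2,numpy as np
a=read_camera('top')['pixels'][180:280,190:310,::-1];b=read_camera('side')['pixels'][210:310,230:350,::-1]
cv2.imwrite('pics/w.png',np.hstack([cv2.resize(x,(400,333),interpolation=cv2.INTER_CUBIC) for x in(a,b)]))
```

```text
(no output)
```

View pics/w.png

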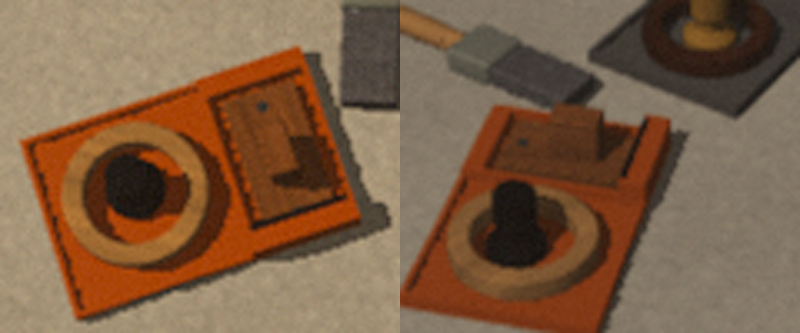

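The plate lies flat inside the bay walls, peg up, with its near end under the lip. Both kits look right, so I'm handing in.

```bash
python3 -c "
from plant import sign_off
print(sign_off())"
```

```text
the job is handed in; nothing more can be done
None
```

I made up both kits and handed the job in at about 30 s on the robot's clock: each tray has its ring and knob, and the peg plate lies flat in the orange tray, peg up, with one end under the lip; the hand-in returned no verdict.

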